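# Clear the canister and hold the chest lid at its balance

## Task

Lift the handled canister off the lid of the stock chest by its handle and set it down upright (not dropped) on the rubber mat beside the chest, and let go of it. Then take the lid by its grab bar, swing it up until it stands upright at its balance point, where it would fall neither shut nor over backwards, and finish while still holding the bar there, with the lid still; do not let the lid go over backwards, and leave the other things on the bench alone.

Things in the scene. Friction and masses are not known exactly. Their poses are not given: they have to be found in the camera images.
- chest: low grey plastic stock chest fixed to the bench, 170 x 240 x 94 mm (x, y, z), with a hinged aluminium lid on top; origin at the centre of its underside on the bench (z = 0), x points from the front (bar side) to the hinge side, y along the hinge, z up
- hinge (a point): middle of the lid's hinge line, on the chest's far top edge: 85 mm along the chest's x from its centre, 100 mm above the bench; axes as the chest
- bar (a point): middle of the lid's grab bar: round dark steel, 14 mm diameter, 120 mm long, parallel to the hinge, 225 mm from it, in the lid's mid-plane. Two thin rods 55 mm either side of its middle carry it 55 mm clear of the lid's free edge. Lid shut: on the robot's side of the chest, 100 mm above the bench; lid upright: topmost, 325 mm up. Its z axis is normal to the lid
- lid (a joint): lid angle, rad: 0 shut, flat; grows as it opens up and away from the robot (bar from the hinge, chest frame: -225*cos, 0, 225*sin mm); stop at 2.4. Flat panel 170 x 248 x 8 mm, about 0.5 kg, mass in one plane through the hinge: it balances upright at 1.57. Hinge nearly frictionless, no spring or stay: it falls shut short of that, over backwards beyond
- canister: the handled canister as a whole: origin at the centre of its underside, z up; about 0.5 kg. It starts standing on the shut lid, whose top is 104 mm above the bench. It is the only thing with a grip bar arched over its top
- canister_center (a point): middle of the white plastic handled canister, 80 mm above its underside; 160 mm tall in all. Body 72 x 116 mm (its x, y), 117 mm high. A black screw cap, 26 mm across, stands at y = +40 mm, its top 60 mm above this point; z up
- canister_grip (a point): middle of the free part of the canister's straight grip bar: 16 mm wide (canister x), 14 mm tall, 55 mm free length along y between two posts, 29 mm free below it. At y = -12.5 mm and 73 mm above canister_center, 153 mm above the underside; axes as the canister's
- mat: flat black rubber mat, 180 x 180 x 4 mm, fixed on the bench on one side of the chest (left or right; a black rimmed tray of caps, 150 mm square, is on the other side); origin at the centre of its underside, z up
- bottle_a: round white bottle, radius 32 mm, 170 mm tall; to be left alone; origin at the centre of its underside
- bottle_b: white jar with black lid, radius 30 mm, 110 mm tall; to be left alone; origin at the centre of its underside
- tape: cardboard ring standing flat, 96 mm across, 45 mm high; to be left alone; origin at the centre of its underside
- carton: small carton 90 x 120 x 70 mm; to be left alone; origin at the centre of its underside
- mug: white mug, radius 40 mm, 90 mm tall; to be left alone; origin at the centre of its underside
- scanner: hand scanner lying on the bench, about 60 x 150 mm, 34 mm high; to be left alone; origin at the centre of its underside
- labels: stack of labels 50 x 80 x 20 mm; to be left alone; origin at the centre of its underside
Not all that is in view belongs to the job. Leave any red look-alike of the canister alone.

How it is judged:
By the outcome, as a careful person would: the job done as asked, in the order asked, and still so for the second after the job is handed in, while the arm keeps its last pose, push and grip.
It also fails if it takes over 61 s, if anything falls off the work surface, if the arm or the gripper's body presses on something with over 40 N, if the wrist force passes 120 N, or if a joint passes its speed limit or range.

## Robot

A 7-joint arm with a two-finger parallel gripper is mounted at the origin on the work surface. World frame = base frame: x ahead of the robot, y to its left, z up, the work surface at z = 0. Lengths are in m, angles in rad, forces in N, time in s.
With the tool pointing down it reaches from about 0.35 to 0.9 m from the base axis. Payload 8.1 kg.
Tool frame: the origin (TCP) lies on the centre line of the jaws, within the pads' length; the fingertips stand 19 mm ahead of it and the grasp point (between the pads) is the TCP (arm.tip_reach is the distance from the TCP to the fingertips, in m); z points along the fingers, y is the line along which they close (so a half turn about z gives the same grasp; the last joint's range is limited). The gripper opens to 92 mm and grips with 3 to 60 N. Pads are 19 mm wide; open, the fingers measure 130 mm over their backs; the gripper's body (75 mm by 190 mm) begins 47 mm behind the grasp point.
Start: joints at [1.128, 0.434, 0.025, 1.573, -0.012, 1.134, -0.075], TCP at [0.208, -0.589, 0.219] pointing down, gripper open.
Joint ranges: [-2.62, 2.62], [-0.44, 2.09], [-1.27, 1.32], [0.08, 2.57], [-1.32, 4.46], [0.12, 2], [-2.74, 2.74]. Speed limits (rad/s): [2.22, 2.22, 3.01, 3.01, 3.14, 3.14, 3.14].

## Interface

Orientations are given as a rotation vector (axis times angle).
In Python, from cell import arm gives the robot as it stands.
- The arm moves only by the tool arm_command, never from a script. Its argument "targets" is a list that holds one entry, the list of rows, each a list of 6 numbers: the shift along the tool's x, y, z in m, then the turn, a rotation vector about the tool's x, y, z in rad. A call has 1 to 10 rows; each row shifts and turns the commanded pose from where the row before left it, along the tool's axes as they then stand; what a row does not reach is not made up. A row lasts 1/8 s, in which the tool goes at most 62.5 mm and 10.7 degrees, less where a joint would pass 70% of its speed; a pose out of reach is approached as far as the arm can. A call with a gripper value outside its range is refused whole. "jaw" is the finger opening in m, from 0 to 0.0918, set as the call begins (left out, the last holds). The fingers move at their own pace and stop on an object; "newtons" is the grip in N (left out, the last holds). Time passes only in rows, so rows that do not move let the fingers close. It gives the time, the measured TCP pose, the force, the opening and the grip force at its end, in the units of the state.
- arm.observe(): the state, without advancing time (a new reading comes with each control period).
- arm.get_image(name): name is "scene" or "top"; returns a dict with "pixels" (384x512x3 uint8, red, green, blue), "z_map" (384x512 float32, m along the optical axis (not along the pixel's ray), 0 where there is no reading), "fx", "fy", "cx", "cy" (pixels), "xyz" and "rotation" of the camera in the world. Camera axes: x right, y down, z forward; pixel columns grow to the right and rows downward; lengths in m; the calibration is good to about 2 mm. A picture is of the moment at which its call begins.
- arm.sign_off(): hands the job in; it is judged then, once.
The state is a dict: "clock": time; "joints": joint angles; "dq": joint speeds; "joint_efforts": joint torques, N m; "position": TCP position; "ee_rot": TCP orientation; "force": force on the tool from outside, world axes, zero at the start; "ft_torque": the same for the moment, N m; "width": opening from 0.0 (shut) to 1.0 (fully open); "gripper_force": force on a finger pad.
Only numpy, scipy, OpenCV 4.12 (cv2) and the standard library are available. Lean on these libraries where they do the work, as an engineer would, in place of code of your own. Each camera call takes 0.05 s, during which the arm holds its last target. There are 200 camera calls.

## Working session

There is one attempt and no reset: what is moved stays moved. The work goes in short steps, Python scripts to look and compute and a tool call to move; the robot and the scene stay as the last step left them, time stands still between calls to the robot, and variables do not carry over. Pictures are saved under pics/ and viewed, at most 10 in all, crops included, and the job is handed in when it is done.

Besides the shell and the picture viewer there is one more tool, called after "Emit:" as name(argument=value, ...) on one line, values as JSON. arm_command: Moves the arm, as the interface text tells. Its arguments: {"type":"object","properties":{"targets":{"type":"array","items":{"type":"array","items":{"type":"array","items":{"type":"number"}}}},"jaw":{"type":"number"},"newtons":{"type":"number"}},"required":["targets"]}

```bash
mkdir -p pics; ls; python3 - <<'E'
from cell import arm
import cv2,numpy as np
ims=[arm.get_image(n) for n in("scene","top")]
for n,i in zip(("scene","top"),ims):
    cv2.imwrite(f"pics/{n}0.png",i["pixels"][:,:,::-1]); np.savez(f"{n}0.npz",**i)
    print(n,i["fx"],i["cx"],i["cy"],i["xyz"],np.round(i["rotation"],3).tolist())
print(arm.observe())
E
```

```text
pics
scene 438.1505323001932 260.7188834113281 190.0187938857662 [ 1.09424255 -1.05126422  1.30412875] [-2.254, -0.591, 0.24]
top 453.51375476976307 252.90046139074886 189.00483043962745 [0.31668878 0.04382377 1.56641106] [-2.178, 2.14, -0.178]
{'clock': 0.1, 'joints': array([ 1.12840915,  0.43513162,  0.02499868,  1.57403247, -0.01158999,
        1.13400228, -0.07507861]), 'dq': array([ 7.64131122e-05, -1.03621011e-03,  1.24761851e-03,  2.90748792e-04,
       -1.40652006e-03, -1.80286057e-03,  1.35255146e-03]), 'joint_efforts': array([ 3.01117274e-03, -6.69126821e+01,  9.88060422e-01, -3.15148652e+01,
       -6.06011529e-02,  3.73859808e-02,  8.33006675e-05]), 'position': array([ 0.20807295, -0.58883321,  0.21792703]), 'ee_rot': array([-3.09502444e+00, -5.30836586e-01,  6.07792425e-04]), 'force': array([-0.6322723 ,  0.1855231 , -0.37364871]), 'ft_torque': array([-0.00595178,  0.02233083, -0.02230665]), 'gripper_force': 0.0, 'width': 1.0021791823153494}
```

View pics/scene0.png

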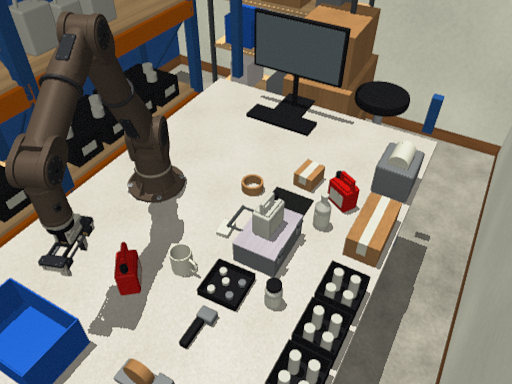

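View pics/top0.png

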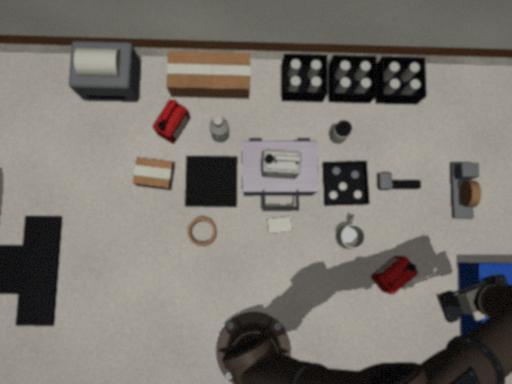

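The top view shows the canister at (281,163) on the lavender lid, the grab bar at (280,207), the mat at (211,181) and the tray at (346,183). In the scene view the canister is at (268,217). The red canisters are look-alikes.

```bash
cat > h.py <<'E'
import numpy as np,cv2
from scipy.spatial.transform import Rotation as R
def world(i):
    z=i["z_map"];v,u=np.mgrid[:z.shape[0],:z.shape[1]]
    c=np.dstack([(u-i["cx"])/i["fx"]*z,(v-i["cy"])/i["fy"]*z,z])
    p=c@R.from_rotvec(i["rotation"]).as_matrix().T+i["xyz"]; p[z==0]=np.nan; return p
def rect(p):
    (c,s,a)=cv2.minAreaRect((p[:,:2]*1000).astype(np.float32)); return np.round(c,1),np.round(s,1),round(a,1)
E
python3 - <<'E'
from h import *
for n in("top","scene"):
    i=np.load(n+"0.npz");p=world(i);g=i["pixels"].astype(int)
    if n=="top": box=(slice(130,220),slice(235,325));mb=(slice(150,215),slice(180,242))
    else: box=(slice(180,275),slice(215,310));mb=(slice(180,225),slice(270,320))
    q=p[box].reshape(-1,3);
    for lo,hi,name in((.09,.115,"lid"),(.16,.235,"body"),(.238,.28,"grip")):
        s=q[(q[:,2]>lo)&(q[:,2]<hi)]; print(n,name,len(s),np.median(s,0).round(3),*rect(s))
    s=q[(q[:,2]>.238)]; print((s*1000).round().astype(int).tolist() if len(s)<60 else len(s))
    m=p[mb][(g[mb].sum(-1)<120)]; m=m[abs(m[:,2])<.02]; print(n,"mat",len(m),np.nanmedian(m,0).round(3),rect(m))
    cv2.imwrite(f"pics/{n}0c.png",cv2.resize(i["pixels"][(slice(130,240),slice(180,330)) if n=="top" else (slice(170,290),slice(200,350))][:,:,::-1],None,fx=5,fy=5,interpolation=2))
i=np.load("top0.npz");p=world(i)
for u,v in((280,207),(270,207),(290,207),(279,207)):
    print(u,v,p[v-3:v+4,u].round(3).tolist())
E
```

```text
top lid 3099 [ 0.581 -0.072  0.105] [577.7 -75.9] [240.8 246.6] 1.2
top body 745 [ 0.581 -0.069  0.217] [596.4 -71.5] [115.9  74.7] 87.8
top grip 212 [ 0.595 -0.069  0.262] [598.6 -70.1] [99.5 25.3] 89.5
212
top mat 2307 [0.565 0.155 0.005] (array([566.2, 155.1]), array([171.6, 168.8]), 0.7)
scene lid 1751 [ 0.635 -0.13   0.102] [578.9 -77.7] [243.6 253. ] 1.2
scene body 643 [ 0.616 -0.107  0.207] [599.9 -76.7] [119.4  74. ] 87.4
scene grip 133 [ 0.602 -0.088  0.258] [602.1 -74.3] [ 26.3 105.9] 0.4
133
scene mat 489 [0.587 0.201 0.002] (array([566.3, 194.2]), array([103.1, 174.5]), 89.5)
280 207 [[0.489, -0.086, 0.003], [0.485, -0.087, -0.001], [0.482, -0.087, 0.0], [0.467, -0.078, 0.107], [0.464, -0.077, 0.112], [0.461, -0.078, 0.109], [0.458, -0.078, 0.108]]
270 207 [[0.487, -0.051, 0.008], [0.485, -0.052, -0.003], [0.481, -0.052, 0.003], [0.467, -0.046, 0.102], [0.463, -0.045, 0.108], [0.46, -0.045, 0.109], [0.457, -0.046, 0.102]]
290 207 [[0.49, -0.122, -0.007], [0.486, -0.122, 0.001], [0.483, -0.122, -0.001], [0.468, -0.111, 0.103], [0.465, -0.11, 0.106], [0.461, -0.11, 0.11], [0.458, -0.11, 0.107]]
279 207 [[0.488, -0.083, 0.006], [0.485, -0.083, 0.001], [0.482, -0.083, 0.001], [0.467, -0.074, 0.112], [0.464, -0.074, 0.109], [0.461, -0.075, 0.107], [0.458, -0.075, 0.103]]
```

View pics/top0c.png

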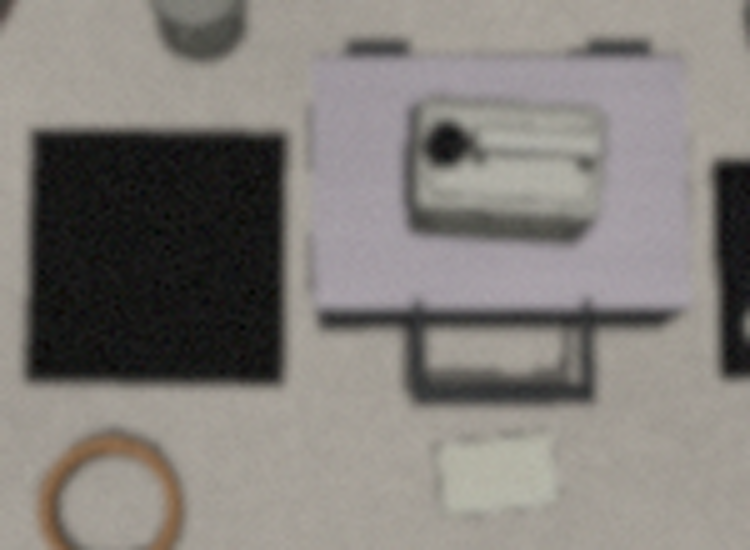

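```bash
cat >> h.py <<'E'
def rows_to(o,p,y,n):
    "tool-frame shift and remaining turn from state o to world TCP p, tool down with tool y axis = y"
    r=R.from_rotvec(o["ee_rot"]); y=np.array(y,float)/np.linalg.norm(y); z=np.array([0,0,-1.])
    t=R.from_matrix(np.column_stack([np.cross(y,z),y,z]))
    return r.inv().apply(np.array(p)-o["position"]).round(4), (r.inv()*t).as_rotvec().round(4), t.inv().apply(np.array(p)-o["position"]).round(4)
E
python3 - <<'E'
from h import *
from cell import arm
o=arm.observe(); print(R.from_rotvec(o["ee_rot"]).as_matrix().round(3))
a=np.radians(-2)
for s in(1,-1): print(rows_to(o,[.60,-.087,.42],[s*np.cos(a),s*np.sin(a),0],1))
E
```

```text
[[ 0.943  0.333 -0.001]
 [ 0.333 -0.943  0.001]
 [-0.    -0.001 -1.   ]]
(array([ 0.5367, -0.3428, -0.2017]), array([-1.3000e-03, -7.0000e-04, -1.1962e+00]), array([ 0.5152,  0.3742, -0.2021]))
(array([ 0.5367, -0.3428, -0.2017]), array([-8.0000e-04,  1.5000e-03,  1.9454e+00]), array([-0.5152, -0.3742, -0.2021]))
```

Emit:
arm_command(targets=[[[0,0,-0.05,0,0,-0.1495],[0,0,-0.05,0,0,-0.1495],[0,0,-0.05,0,0,-0.1495],[0,0,-0.05,0,0,-0.1495],[0,0,0,0,0,-0.1495],[0,0,0,0,0,-0.1495],[0,0,0,0,0,-0.1495],[0,0,0,0,0,-0.1495]]], jaw=0.06)

```text
clock: 1.1
position: [0.2082, -0.5891, 0.4181]
ee_rot: [-2.254, -2.187, -0.001]
force: [-1.3, -0.2, -0.8]
width: 0.652
gripper_force: 0.0
```

Emit:
arm_command(targets=[[[0.043,0.031,0,0,0,0],[0.043,0.031,0,0,0,0],[0.043,0.031,0,0,0,0],[0.043,0.031,0,0,0,0],[0.043,0.031,0,0,0,0],[0.043,0.031,0,0,0,0],[0.043,0.031,0,0,0,0],[0.043,0.031,0,0,0,0],[0.043,0.031,0,0,0,0],[0.043,0.031,0,0,0,0]]])

```text
clock: 2.35
position: [0.5338, -0.1691, 0.4183]
ee_rot: [-2.26, -2.181, 0.001]
force: [-0.2, -0.5, -1.0]
width: 0.655
gripper_force: 0.0
```

```bash
python3 - <<'E'
from h import *
from cell import arm
o=arm.observe(); print(o["clock"],o["position"],o["force"]);a=np.radians(-2)
print(rows_to(o,[.60,-.087,.33],[np.cos(a),np.sin(a),0],1))
E
```

```text
2.35 [ 0.53381315 -0.16912293  0.41834447] [-0.17830826 -0.54540519 -0.95235355]
(array([0.0844, 0.0633, 0.0883]), array([-0.0005,  0.0002, -0.0006]), array([0.0844, 0.0633, 0.0883]))
```

Now move above the grip, then take a close look.

Emit:
arm_command(targets=[[[0.042,0.032,0.02,0,0,0],[0.042,0.032,0.02,0,0,0],[0,0,0.03,0,0,0],[0,0,0.018,0,0,0],[0,0,0,0,0,0]]])

```text
clock: 2.98
position: [0.5991, -0.0888, 0.3289]
ee_rot: [-2.258, -2.18, 0.004]
force: [0.7, -0.4, -0.1]
width: 0.652
gripper_force: 0.0
```

```bash
python3 - <<'E'
from h import *
from cell import arm
i=arm.get_image("scene");o=arm.observe();print(o["position"])
c=i["pixels"]; cv2.imwrite("pics/s1.png",cv2.resize(c[150:270,210:360][:,:,::-1],None,fx=5,fy=5,interpolation=2))
E
```

```text
[ 0.59977737 -0.08885206  0.33029056]
```

View pics/s1.png

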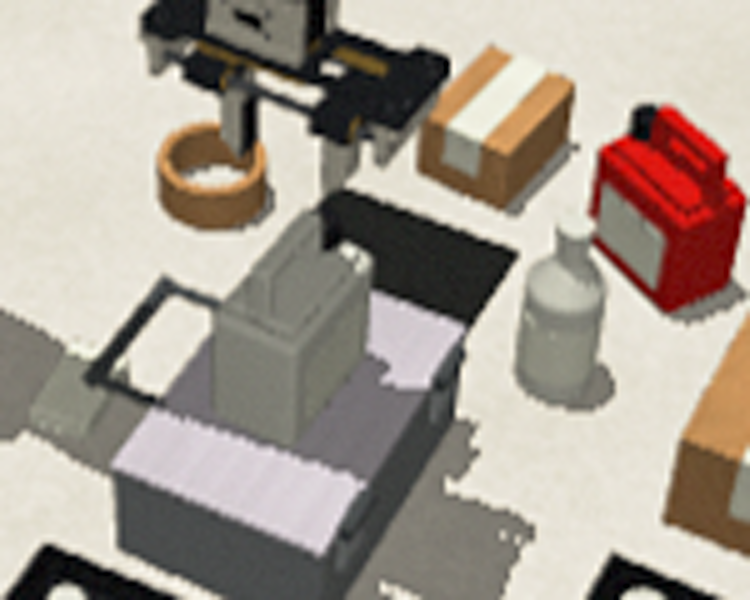

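The scene crop shows the fingers straddling the handle line: finger tips at crop (240,145) and (335,185), grip bar at (290,245). I'll go down and close.

Emit:
arm_command(targets=[[[0,0,0.03,0,0,0],[0,0,0.025,0,0,0],[0,0,0.018,0,0,0],[0,0,0,0,0,0]]])

```text
clock: 3.52
position: [0.5998, -0.089, 0.2575]
ee_rot: [-2.26, -2.181, 0.001]
force: [1.6, -0.4, 1.1]
width: 0.655
gripper_force: 0.0
```

Emit:
arm_command(targets=[[[0,0,0,0,0,0],[0,0,0,0,0,0],[0,0,0,0,0,0],[0,0,0,0,0,0],[0,0,0,0,0,0],[0,0,0,0,0,0]]], jaw=0.005, newtons=30)

```text
clock: 4.28
position: [0.6001, -0.0887, 0.2576]
ee_rot: [2.26, 2.182, -0.0]
force: [0.6, -0.2, 0.1]
width: 0.073
gripper_force: 0.0
```

```bash
python3 - <<'E'
from h import *
from cell import arm
a,b=arm.get_image("scene"),arm.get_image("top");o=arm.observe();print(o["position"],o["width"],o["gripper_force"],o["force"])
f=lambda c:cv2.resize(c[:,:,::-1],None,fx=5,fy=5,interpolation=2)
cv2.imwrite("pics/s2.png",np.hstack([f(a["pixels"][180:260,230:310]),f(b["pixels"][130:210,240:320])]))
E
```

```text
[ 0.60007656 -0.08869223  0.25761082] 0.060423238098328225 0.0 [-0.21393992  0.50141287  0.84614844]
```

View pics/s2.png

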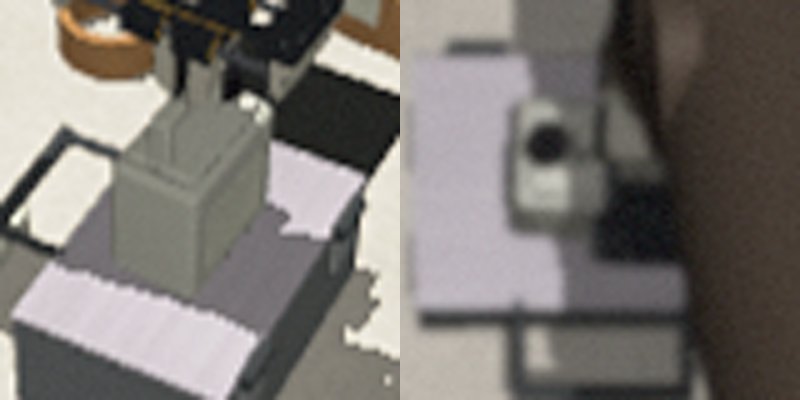

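The picture shows finger tips at crop (165-205,90), level with the handle's top edge, so they look short of or behind the bar. I'll check with depth.

```bash
python3 - <<'E'
from h import *
from cell import arm
for n in("scene","top"):
    i=arm.get_image(n);p=world(i);np.savez(n+"2.npz",**i)
    if n=="scene":
        for v in range(190,212,2): print(v,[(u,)+tuple((p[v,u]*1000).round().astype(int)) for u in range(258,286,4)])
    q=p[(slice(130,220),slice(235,325)) if n=="top" else (slice(180,275),slice(215,310))].reshape(-1,3)
    s=q[(q[:,2]>.15)&(q[:,2]<.225)&(q[:,0]<.66)&(q[:,0]>.54)];print(rect(s))
E
```

```text
190 [(258, np.int64(434), np.int64(151), np.int64(34)), (262, np.int64(588), np.int64(-103), np.int64(309)), (266, np.int64(618), np.int64(-132), np.int64(347)), (270, np.int64(631), np.int64(-128), np.int64(349)), (274, np.int64(642), np.int64(-121), np.int64(348)), (278, np.int64(495), np.int64(219), np.int64(8)), (282, np.int64(673), np.int64(-128), np.int64(368))]
192 [(258, np.int64(431), np.int64(155), np.int64(18)), (262, np.int64(591), np.int64(-107), np.int64(305)), (266, np.int64(598), np.int64(-92), np.int64(296)), (270, np.int64(631), np.int64(-129), np.int64(341)), (274, np.int64(621), np.int64(-78), np.int64(296)), (278, np.int64(658), np.int64(-126), np.int64(351)), (282, np.int64(516), np.int64(218), np.int64(6))]
194 [(258, np.int64(428), np.int64(161), np.int64(0)), (262, np.int64(588), np.int64(-102), np.int64(290)), (266, np.int64(598), np.int64(-92), np.int64(286)), (270, np.int64(620), np.int64(-105), np.int64(307)), (274, np.int64(601), np.int64(-35), np.int64(241)), (278, np.int64(505), np.int64(202), np.int64(2)), (282, np.int64(672), np.int64(-124), np.int64
[... 2469 characters left out ...]
t64(219)), (278, np.int64(631), np.int64(-60), np.int64(208)), (282, np.int64(636), np.int64(-38), np.int64(191))]
210 [(258, np.int64(582), np.int64(-116), np.int64(223)), (262, np.int64(600), np.int64(-121), np.int64(236)), (266, np.int64(604), np.int64(-100), np.int64(219)), (270, np.int64(617), np.int64(-94), np.int64(221)), (274, np.int64(-9223372036854775808), np.int64(-9223372036854775808), np.int64(-9223372036854775808)), (278, np.int64(635), np.int64(-68), np.int64(207)), (282, np.int64(636), np.int64(-36), np.int64(179))]
(array([600.5, -76.1]), array([117.7,  74.3]), 86.3)
(array([595.8, -37.6]), array([73.9, 52.9]), 3.0)<stdin>:6: RuntimeWarning: invalid value encountered in cast
```

```bash
python3 - <<'E'
from h import *
from cell import arm
print("tip_reach",arm.tip_reach, [a for a in dir(arm) if a[0]!='_'])
i=np.load("scene2.npz");p=world(i)
q=p[180:215,250:300].reshape(-1,3); s=q[(abs(q[:,1]+.098)<.012)&(q[:,0]>.612)&(q[:,0]<.635)&(q[:,2]>.23)]
print(np.sort(s[:,2])[:12].round(3))
for v in range(196,206): print(v,[(u,)+tuple(map(int,np.nan_to_num(p[v,u]*1000).round())) for u in range(267,274)])
i=np.load("scene0.npz");p=world(i)
q=p[200:290,20:110].reshape(-1,3); s=q[(abs(q[:,0]-.208)<.12)&(abs(q[:,1]+.589)<.12)&(q[:,2]>.05)]
print(np.histogram(s[:,2],np.arange(.05,.4,.01)))
E
```

```text
tip_reach 0.019 ['PlanningError', 'get_image', 'observe', 'sign_off', 'tip_reach']
[0.273 0.277 0.278 0.279 0.279 0.281 0.281 0.283 0.285 0.285 0.286 0.287]
196 [(267, 606, -99, 286), (268, 609, -99, 288), (269, 615, -101, 293), (270, 619, -102, 295), (271, 622, -101, 296), (272, 622, -94, 290), (273, 623, -87, 285)]
197 [(267, 607, -102, 285), (268, 611, -101, 286), (269, 613, -99, 286), (270, 617, -99, 287), (271, 621, -98, 289), (272, 623, -95, 287), (273, 606, -53, 244)]
198 [(267, 607, -101, 280), (268, 611, -101, 282), (269, 615, -101, 283), (270, 620, -105, 289), (271, 621, -99, 285), (272, 622, -93, 279), (273, 610, -60, 247)]
199 [(267, 608, -103, 278), (268, 613, -105, 281), (269, 615, -102, 279), (270, 619, -102, 281), (271, 620, -96, 277), (272, 604, -56, 235), (273, 606, -52, 233)]
200 [(267, 607, -101, 270), (268, 611, -101, 272), (269, 615, -100, 273), (270, 620, -103, 278), (271, 603, -61, 235), (272, 606, -60, 235), (273, 607, -54, 230)]
201 [(267, 606, -97, 262), (268, 606, -91, 257), (269, 594, -60, 224), (270, 596, -55, 222), (271, 600, -55, 223), (272, 605, -59, 
[... 397 characters left out ...]
69, 599, -68, 219), (270, 601, -65, 218), (271, 608, -70, 225), (272, 607, -60, 216), (273, 611, -61, 218)]
205 [(267, 597, -79, 222), (268, 597, -73, 217), (269, 601, -72, 219), (270, 605, -72, 220), (271, 607, -69, 219), (272, 610, -66, 217), (273, 614, -66, 219)]
(array([  0,   0,   0,   0,   0,   0,   0,   0,   0,   0,   0,   0,   0,
         0,   0,   0,   0,  11,  24,  42,  24,  16,  10,   8,  70, 179,
       152, 157, 532,  78,  82,  34,   9,  60]), array([0.05, 0.06, 0.07, 0.08, 0.09, 0.1 , 0.11, 0.12, 0.13, 0.14, 0.15,
       0.16, 0.17, 0.18, 0.19, 0.2 , 0.21, 0.22, 0.23, 0.24, 0.25, 0.26,
       0.27, 0.28, 0.29, 0.3 , 0.31, 0.32, 0.33, 0.34, 0.35, 0.36, 0.37,
       0.38, 0.39]))
```

Depth puts the fingertips at z≈0.27 against the 0.239 implied by the reported TCP, and the start image shows the same kind of offset (≈0.22 against 0.20). So the real tips sit about 25–30 mm short along the tool axis. I'll reopen, go down 28 mm and watch the force.

Emit:
arm_command(targets=[[[0,0,0,0,0,0],[0,0,0,0,0,0],[0,0,0,0,0,0],[0,0,0,0,0,0],[0,0,0.008,0,0,0],[0,0,0.01,0,0,0],[0,0,0.01,0,0,0],[0,0,0,0,0,0]]], jaw=0.06)

```text
clock: 5.48
position: [0.5994, -0.0888, 0.2283]
ee_rot: [-2.259, -2.181, 0.002]
force: [0.5, -0.1, 0.8]
width: 0.655
gripper_force: 0.0
```

Emit:
arm_command(targets=[[[0,0,0,0,0,0],[0,0,0,0,0,0],[0,0,0,0,0,0],[0,0,0,0,0,0],[0,0,0,0,0,0],[0,0,0,0,0,0]]], jaw=0.005, newtons=30)

```text
clock: 6.22
position: [0.5999, -0.0889, 0.2295]
ee_rot: [-2.26, -2.182, 0.001]
force: [-1.3, -0.4, -0.4]
width: 0.171
gripper_force: 30.0
```

Gripped at 15.7 mm, which matches the bar. Lift a little and look at where the tips are.

Emit:
arm_command(targets=[[[0,0,-0.01,0,0,0],[0,0,-0.02,0,0,0],[0,0,-0.03,0,0,0],[0,0,-0.03,0,0,0],[0,0,0,0,0,0],[0,0,0,0,0,0]]])

```text
clock: 6.98
position: [0.5995, -0.0888, 0.3183]
ee_rot: [-2.259, -2.181, 0.002]
force: [0.2, 0.2, -4.0]
width: 0.17
gripper_force: 30.0
```

```bash
python3 - <<'E'
from h import *
from cell import arm
i=arm.get_image("scene");p=world(i);np.savez("scene3.npz",**i)
o=arm.observe();P=o["position"];print(o["clock"],P,o["force"],o["ft_torque"],o["width"])
q=p[:,200:330].reshape(-1,3); d=q-P
m=(abs(d[:,0])<.045)&(abs(d[:,1])<.09)&(d[:,2]<-.055)&(d[:,2]>-.155)
s=q[m];print("body",rect(s),"zmin",np.sort(s[:,2])[:5])
m=(abs(d[:,1]+.012)<.008)&(d[:,0]>.008)&(d[:,0]<.04)&(abs(d[:,2])<.06); print("finger z",np.sort(q[m][:,2])[:10].round(3)-P[2])
c=i["pixels"]; cv2.imwrite("pics/s3.png",cv2.resize(c[130:260,210:340][:,:,::-1],None,fx=4,fy=4,interpolation=2))
j=np.load("top0.npz");w=world(j);
for (u,v) in((219,128),(154,173),(203,217)): print(u,v,np.nanmedian(w[v-2:v+3,u-2:u+3].reshape(-1,3),0))
E
```

```text
7.025 [ 0.59930929 -0.08884996  0.31794197] [-0.40585813  0.1877051  -4.13173101] [-0.1529878  -0.0860813  -0.04303325] 0.17059782320756842
body (array([622.5, -94. ]), array([129.9,  63. ]), 53.2) zmin [0.1958559  0.19586131 0.19629563 0.19651135 0.19707448]
finger z [-0.05994197 -0.05894197 -0.05794197 -0.05694197 -0.05094197 -0.04794197
 -0.04594197 -0.04594197 -0.04394197 -0.04194197]
219 128 [0.71844368 0.1248524  0.13279546]
154 173 [0.57653772 0.33991484 0.07229195]
203 217 [0.43843928 0.17803857 0.00711763]
```

View pics/s3.png

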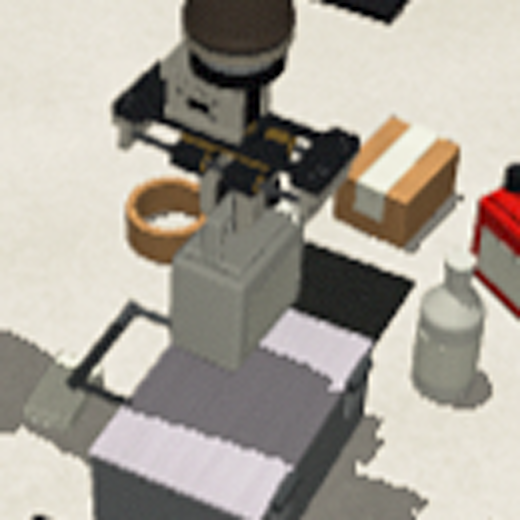

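The canister hangs upright from the gripper, well above the lid, with its base at crop (235,365). Next I'll carry it to the mat.

Emit:
arm_command(targets=[[[0.015,-0.003,0,0,0,0],[0.03,-0.006,0,0,0,0],[0.035,-0.007,0,0,0,0],[0.035,-0.007,0,0,0,0],[0.035,-0.007,0,0,0,0],[0.035,-0.007,0,0,0,0],[0.03,-0.005,0,0,0,0],[0.015,-0.002,0,0,0,0],[0,0,0,0,0,0],[0,0,0,0,0,0]]])

```text
clock: 8.28
position: [0.5645, 0.1411, 0.3193]
ee_rot: [2.261, 2.18, -0.002]
force: [-0.8, -0.9, -3.8]
width: 0.173
gripper_force: 30.0
```

Emit:
arm_command(targets=[[[0,0,0.02,0,0,0],[0,0,0.035,0,0,0],[0,0,0.035,0,0,0],[0,0,0.035,0,0,0],[0,0,0.03,0,0,0],[0,0,0.02,0,0,0],[0,0,0.005,0,0,0],[0,0,0.003,0,0,0],[0,0,0,0,0,0],[0,0,0,0,0,0]]])

```text
clock: 9.52
position: [0.5647, 0.1428, 0.1374]
ee_rot: [2.26, 2.181, 0.002]
force: [-0.1, 0.7, -4.1]
width: 0.173
gripper_force: 30.0
```

```bash
python3 - <<'E'
from h import *
from cell import arm
i=arm.get_image("scene");p=world(i)
o=arm.observe();P=o["position"];print(o["clock"],P,o["force"],o["ft_torque"],o["width"])
j=np.load("top0.npz");
q=p.reshape(-1,3);d=q-P
m=(abs(d[:,0])<.045)&(abs(d[:,1])<.085)&(d[:,2]<-.05)&(d[:,2]>-.115);print("body",rect(q[m]))
E
```

```text
9.575 [0.56454488 0.14277719 0.13729601] [ 0.14168875 -0.41542454 -4.42777977] [-0.05803962 -0.11263767  0.01390836] 0.16813727860770258
body (array([588.8, 138.4]), array([131.9,  65.1]), 54.1)
```

Now the last 8 mm, slowly.

Emit:
arm_command(targets=[[[0,0,0.002,0,0,0],[0,0,0.002,0,0,0],[0,0,0.002,0,0,0],[0,0,0.001,0,0,0],[0,0,0,0,0,0]]])

```text
clock: 10.2
position: [0.5643, 0.1424, 0.1298]
ee_rot: [2.26, 2.182, -0.0]
force: [-1.2, -1.7, 0.5]
width: 0.17
gripper_force: 30.0
```

Emit:
arm_command(targets=[[[0,0,0.001,0,0,0],[0,0,0,0,0,0]]])

```text
clock: 10.45
position: [0.5645, 0.142, 0.1296]
ee_rot: [2.26, 2.18, -0.0]
force: [-3.9, -4.7, 10.1]
width: 0.17
gripper_force: 30.0
```

Seated. Release, wait, then go straight up.

Emit:
arm_command(targets=[[[0,0,-0.001,0,0,0],[0,0,0,0,0,0],[0,0,0,0,0,0],[0,0,0,0,0,0]]], jaw=0.06)

```text
clock: 10.95
position: [0.5642, 0.1428, 0.1296]
ee_rot: [-2.26, -2.182, -0.0]
force: [1.1, 0.3, -0.4]
width: 0.558
gripper_force: 0.0
```

Emit:
arm_command(targets=[[[0,0,-0.01,0,0,0],[0,0,-0.02,0,0,0],[0,0,-0.04,0,0,0],[0,0,-0.04,0,0,0],[0,0,-0.04,0,0,0],[0,0,-0.03,0,0,0],[0,0,0,0,0,0]]])

```text
clock: 11.82
position: [0.5652, 0.1436, 0.3129]
ee_rot: [2.258, 2.181, 0.008]
force: [0.3, 0.5, -0.3]
width: 0.652
gripper_force: 0.0
```

```bash
python3 - <<'E'
from h import *
from cell import arm
i=arm.get_image("scene");b=arm.get_image("top");o=arm.observe();P=o["position"];print(o["clock"],P,o["force"],o["width"])
f=lambda c:cv2.resize(c[:,:,::-1],None,fx=4,fy=4,interpolation=2)
cv2.imwrite("pics/s4.png",np.hstack([f(i["pixels"][150:250,230:330]),f(b["pixels"][130:230,180:280])]))
# lid, no canister on it
for n,k,box in(("s",i,(slice(180,285),slice(210,320))),("t",b,(slice(125,222),slice(242,330)))):
    p=world(k);q=p[box].reshape(-1,3)
    s=q[(q[:,2]>.097)&(q[:,2]<.112)&(q[:,0]>.50)&(q[:,1]<.055)];print(n,"panel",len(s),rect(s))
    s=q[(q[:,2]>.093)&(q[:,2]<.118)&(q[:,0]<.475)&(q[:,0]>.43)&(q[:,1]<.055)];print(n,"bar",len(s),np.median(s,0),rect(s),np.polyfit(s[:,1],s[:,0],1))
E
```

```text
11.925 [0.56406786 0.14265998 0.30979702] [ 0.47418463  0.01602933 -0.93791653] 0.651733849193051
s panel 2439 (array([ 614.7, -130.7]), array([222.9, 376.9]), 11.7)
s bar 102 [ 0.46705812 -0.0869369   0.10337426] (array([466.1, -82.9]), array([121.7,  17.2]), 89.4) [-0.00911537  0.46589303]
t panel 3551 (array([599., -76.]), array([198.5, 247.2]), 1.4)
t bar 116 [ 0.46340625 -0.09414685  0.10678247] (array([463.7, -90.9]), array([13.5, 91.4]), 2.2) [-0.02394829  0.46084029]
```

View pics/s4.png

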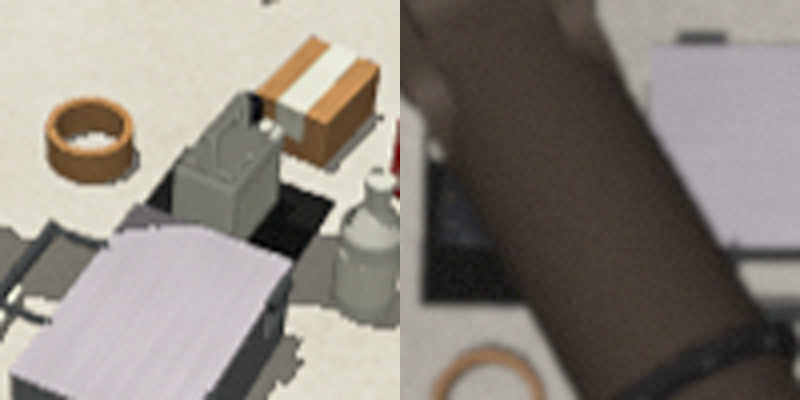

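The canister stands upright on the mat: crop (225,190), with the black mat around it. The bar is centred near (0.465,-0.079). Next I'll go above it, turn to the chest's yaw and narrow the jaws.

Emit:
arm_command(targets=[[[-0.018,-0.007,0,0,0,0],[-0.036,-0.014,0,0,0,0],[-0.04,-0.016,0,0,0,0],[-0.04,-0.016,0,0,0,0],[-0.04,-0.016,0,0,0,0],[-0.034,-0.014,0,0,0,0],[-0.0175,-0.008,0,0,0,0],[0,0,0.03,0,0,-0.028],[0,0,0.04,0,0,-0.028],[0,0,0,0,0,0]]], jaw=0.045)

```text
clock: 13.18
position: [0.4622, -0.0804, 0.237]
ee_rot: [-2.196, -2.24, 0.006]
force: [0.4, -0.1, 0.4]
width: 0.494
gripper_force: 0.0
```

```bash
python3 - <<'E'
from h import *
from cell import arm
i=arm.get_image("scene");o=arm.observe();P=o["position"];a=np.radians(1.2)
print(o["clock"],P,o["width"],rows_to(o,[.465,-.079,.072],[np.cos(a),np.sin(a),0],1))
cv2.imwrite("pics/s5.png",cv2.resize(i["pixels"][150:290,190:320][:,:,::-1],None,fx=4,fy=4,interpolation=2))
p=world(i);q=p[150:290,190:320].reshape(-1,3)
s=q[(q[:,2]>.09)&(q[:,2]<.118)&(q[:,0]<.48)&(q[:,0]>.43)&(q[:,1]<.055)];print("bar",len(s),np.median(s,0),rect(s))
E
```

```text
13.225 [ 0.46379013 -0.08012716  0.23896783] 0.493130622271137 (array([0.001 , 0.0018, 0.167 ]), array([-0.0033, -0.0004, -0.0013]), array([0.0011, 0.0012, 0.167 ]))
bar 108 [ 0.46729451 -0.08547528  0.10264084] (array([467.2, -81.9]), array([124. ,  23.2]), 88.9)
```

View pics/s5.png

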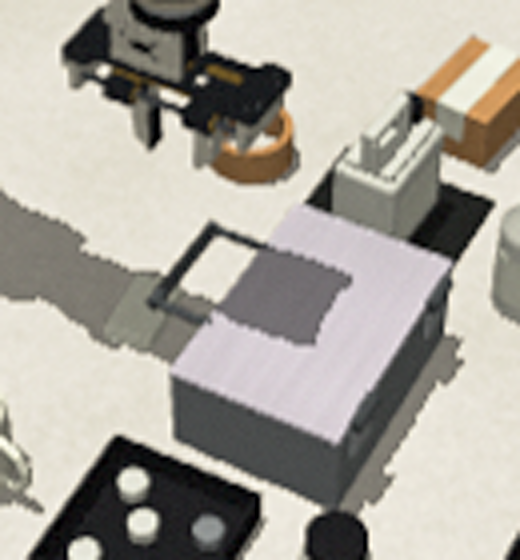

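The scene shows the gripper above the bar (bar from crop (213,227) to (155,300)), the lid clear and the canister upright on the mat. I'll go down.

Emit:
arm_command(targets=[[[0,0.002,0.03,0,0,0],[0,0,0.04,0,0,0],[0,0,0.04,0,0,0],[0,0,0.025,0,0,0],[0,0,0.015,0,0,0],[0,0,0.01,0,0,0],[0,0,0.007,0,0,0],[0,0,0,0,0,0]]])

```text
clock: 14.22
position: [0.4675, -0.0795, 0.0728]
ee_rot: [2.198, 2.244, -0.0]
force: [0.1, 0.0, -1.0]
width: 0.492
gripper_force: 0.0
```

Emit:
arm_command(targets=[[[0,0,0,0,0,0],[0,0,0,0,0,0],[0,0,0,0,0,0],[0,0,0,0,0,0],[0,0,0,0,0,0],[0,0,0,0,0,0]]], jaw=0.005, newtons=15)

```text
clock: 14.98
position: [0.4627, -0.0798, 0.072]
ee_rot: [-2.195, -2.241, 0.01]
force: [-13.2, -0.1, 11.5]
width: 0.147
gripper_force: 15.0
```

Emit:
arm_command(targets=[[[0,-0.0015,0,0,0,0],[0,-0.0015,-0.001,0,0,0],[0,0,0,0,0,0]]])

```text
clock: 15.35
position: [0.4628, -0.0797, 0.0732]
ee_rot: [-2.197, -2.243, 0.003]
force: [-5.6, -0.5, -2.1]
width: 0.147
gripper_force: 15.0
```

```bash
python3 - <<'E'
from cell import arm
for k in range(3):
    arm.get_image("top");o=arm.observe();print(o["position"].round(4),o["ee_rot"].round(4),o["force"].round(2),o["ft_torque"].round(2),o["width"]*91.8)
E
```

```text
[ 0.4628 -0.0798  0.0732] [-2.1971 -2.243   0.0034] [-5.95 -1.02 -2.25] [-0.16  1.08  0.  ] 13.5089346055476
[ 0.4628 -0.0797  0.0731] [-2.197  -2.243   0.0035] [-5.2  -1.36 -2.45] [-0.16  1.16  0.03] 13.524883837610403
[ 0.4628 -0.0797  0.0731] [-2.197  -2.2429  0.0034] [-5.48 -0.22 -1.98] [-0.15  1.13  0.02] 13.079142648283204
```

Emit:
arm_command(targets=[[[0,0.0002,-0.007,0,0,0],[0,0.0003,-0.0077,0,0,0],[0,0.0015,-0.0146,0,0,0],[0,0.0024,-0.0145,0,0,0],[0,0.0033,-0.0143,0,0,0],[0,0.0043,-0.0141,0,0,0],[0,0.0052,-0.0138,0,0,0],[0,0.0061,-0.0134,0,0,0],[0,0.0069,-0.013,0,0,0]]])

```text
clock: 16.62
position: [0.4919, -0.0791, 0.1863]
ee_rot: [-2.196, -2.242, 0.006]
force: [-11.5, -1.8, 3.3]
width: 0.147
gripper_force: 15.0
```

Emit:
arm_command(targets=[[[0,0,0,0,0,0]]])

```text
clock: 16.75
position: [0.4922, -0.0791, 0.1868]
ee_rot: [-2.196, -2.243, 0.006]
force: [-14.0, -1.0, 4.6]
width: 0.145
gripper_force: 15.0
```

Tracking the arc with about 14 N radial. Take out about 2 mm and continue to 60°.

Emit:
arm_command(targets=[[[0,0.006,-0.013,0,0,0],[0,0.0076,-0.0125,0,0,0],[0,0.0093,-0.0114,0,0,0],[0,0.0101,-0.0107,0,0,0],[0,0.0107,-0.0101,0,0,0],[0,0.0114,-0.0093,0,0,0],[0,0.012,-0.0086,0,0,0],[0,0.0125,-0.0078,0,0,0],[0,0,0,0,0,0]]])

```text
clock: 17.88
position: [0.5761, -0.0771, 0.2717]
ee_rot: [2.196, 2.243, 0.004]
force: [-6.0, -0.7, 7.7]
width: 0.148
gripper_force: 15.0
```

```bash
python3 - <<'E'
from cell import arm
import numpy as np
arm.get_image("top");o=arm.observe();p=o["position"];d=p-[.4628,-.0797,.073];print(p,d,o["force"],np.degrees(np.arctan2(d[2],.225-d[0])),np.hypot(d[2],.225-d[0]),o["ee_rot"],o["ft_torque"])
E
```

```text
[ 0.57563369 -0.07717409  0.27142757] [0.11283369 0.00252591 0.19842757] [-5.75220311 -2.12219371  5.93565816] 60.52157252087701 0.22793591508874092 [2.19661943 2.24287272 0.0029553 ] [-0.27701101  1.06128292 -0.0260186 ]
```

The arc fits with the hinge at x≈0.688. Continue to about 86°.

Emit:
arm_command(targets=[[[0,0.013,-0.007,0,0,0],[0,0.0134,-0.0061,0,0,0],[0,0.0138,-0.0052,0,0,0],[0,0.0141,-0.0043,0,0,0],[0,0.0143,-0.0033,0,0,0],[0,0.0145,-0.0024,0,0,0],[0,0.0075,-0.0008,0,0,0],[0,0.005,-0.0005,0,0,0],[0,0,0,0,0,0],[0,0,0,0,0,0]]])

```text
clock: 19.18
position: [0.6702, -0.0752, 0.2999]
ee_rot: [2.197, 2.243, 0.002]
force: [0.2, -1.2, 5.5]
width: 0.145
gripper_force: 15.0
```

```bash
python3 - <<'E'
from h import *
from cell import arm
i=arm.get_image("scene");o=arm.observe();p=o["position"];d=p-[.4628,-.0797,.076];print(p,o["force"],np.degrees(np.arctan2(d[2],.225-d[0])),np.hypot(d[2],.225-d[0]),o["ft_torque"],o["width"])
cv2.imwrite("pics/s6.png",cv2.resize(i["pixels"][110:290,190:340][:,:,::-1],None,fx=3,fy=3,interpolation=2))
w=world(i);q=w[130:270,200:340].reshape(-1,3)
s=q[(q[:,2]>.12)&(q[:,2]<.26)&(abs(q[:,0]-.68)<.04)&(q[:,1]>-.19)&(q[:,1]<.04)]
A=np.c_[s[:,1:],np.ones(len(s))]
for _ in range(5):
    c=np.linalg.lstsq(A,s[:,0],rcond=None)[0];k=abs(s[:,0]-A@c)<.006;A,s=A[k],s[k]
print("plane",len(s),c,"lean deg",np.degrees(np.arctan(c[1])))
E
```

```text
[ 0.67014756 -0.07515711  0.29995123] [-1.14198146 -1.35726811  4.98350207] 85.4931116355982 0.2246458562612279 [-0.22392148  0.15864471 -0.03508327] 0.14468014210882799
plane 822 [-0.02269385 -0.0789108   0.69894763] lean deg -4.511906384608848
```

View pics/s6.png

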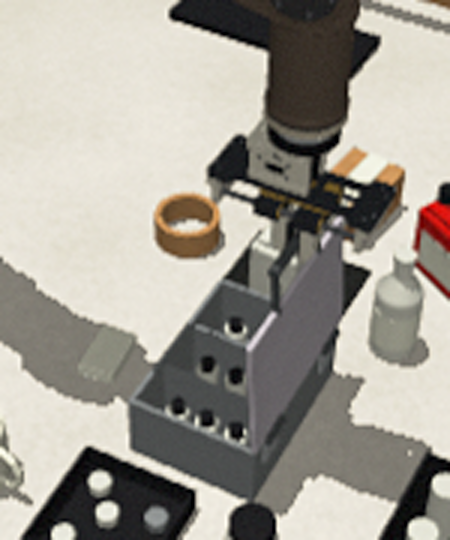

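The lid stands nearly upright, held by the bar at crop (285,265). The depth plane and the arm both give 85.5°, so 17.5 mm is left.

Emit:
arm_command(targets=[[[0,0.005,-0.0004,0,0,0],[0,0.005,-0.0003,0,0,0],[0,0.0045,0,0,0,0],[0,0.003,0,0,0,0],[0,0,0,0,0,0],[0,0,0,0,0,0],[0,0,0,0,0,0],[0,0,0,0,0,0]]])

```text
clock: 20.23
position: [0.6879, -0.0748, 0.3001]
ee_rot: [2.198, 2.244, 0.001]
force: [-0.1, -0.3, 5.8]
width: 0.143
gripper_force: 15.0
```

```bash
cat > chk.py <<'E'
from h import *
from cell import arm
i=arm.get_image("scene");o=arm.observe();p=o["position"];d=p-[.4628,-.0797,.076];print(o["clock"],p,o["force"],np.degrees(np.arctan2(d[2],.225-d[0])),o["width"],o["gripper_force"],abs(o["dq"]).max())
w=world(i);q=w[130:270,200:340].reshape(-1,3)
s=q[(q[:,2]>.12)&(q[:,2]<.26)&(abs(q[:,0]-.69)<.04)&(q[:,1]>-.19)&(q[:,1]<.04)]
A=np.c_[s[:,1:],np.ones(len(s))]
for _ in range(5):
    c=np.linalg.lstsq(A,s[:,0],rcond=None)[0];k=abs(s[:,0]-A@c)<.006;A,s=A[k],s[k]
print("plane",len(s),c,"lean deg",np.degrees(np.arctan(c[1])))
q=w.reshape(-1,3)
s=q[(abs(q[:,0]-.565)<.05)&(abs(q[:,1]-.155)<.07)&(q[:,2]>.06)&(q[:,2]<.2)];print("canister",len(s),np.percentile(s[:,2],98),rect(s))
E
python3 chk.py
```

```text
20.275 [ 0.68784048 -0.07480592  0.30014126] [ 0.88520278 -0.48760726  6.31270148] 90.01034672520748 0.1455468900396148 15.001143515110016 0.0013999991991836258
plane 659 [-2.28626482e-02  1.50408289e-04  6.91126685e-01] lean deg 0.008617760085689272
canister 233 0.15372936132464013 (array([564.8, 143.4]), array([98.1, 72.6]), 89.7)
```

```bash
python3 -c "
from cell import arm
print(arm.sign_off())"
```

```text
the job is handed in; nothing more can be done
None
```

The canister is upright on the mat and released, the lid is still at about 90.0° (arm and depth camera agree) with the bar still gripped, and the job was handed in at about 20 s.

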